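Set the length stop and push the batten home for sawing

ROBOT

A 6-joint arm with a two-finger parallel gripper is mounted at the origin on the work surface. World frame = base frame: x ahead of the robot, y to its left, z up, the work surface at z = 0. Lengths are in mm, angles in rad, forces in N, time in s.
With the tool pointing down it reaches from about 250 to 725 mm from the base axis. Payload 4 kg.
Tool frame: the origin (TCP) lies midway between the tips of the shut fingers; the grasp point (between the pads) lies 19 mm behind it; z points along the fingers, y is the direction in which the jaws open and shut (so a half turn about z gives the same grasp; the last joint's range is limited). The gripper opens to 85 mm and grips with 20 to 120 N. Pads are 22 mm wide; open, the fingers measure 114 mm over their backs; the gripper's body (76 mm by 85 mm) begins 54 mm behind the grasp point. The pads swing forward as they close: fully open they stand 13 mm farther back than shut.
Start: joints at [1.258, 0.241, 0.005, 1.335, 0, 1.571], TCP at [153.86, 475.738, 231.306] pointing down, gripper open.
Joint ranges: [-2.72, 2.72], [-1.05, 1.87], [-1.09, 1.28], [-1.99, 2.15], [-1.42, 1.44], [-3.14, 3.14]. Speed limits (rad/s): [2.79, 2.79, 3.14, 3.14, 3.14, 3.14].

INTERFACE

Orientations are given as a unit quaternion [x, y, z, w].
In Python, from rig import get_state, grab_frame, camera_info, hand_in, silhouettes gives the robot as it stands.
- The arm moves only by the tool drive_tool, never from a script. Its argument "motion" is a list of rows, each a list of 5 numbers: the opening, from 0 (shut) to 1 (fully open), then the shift along the tool's x, y, z in m, then the turn about the tool's z in rad. A call has 1 to 12 rows; each row shifts and turns the commanded pose from where the row before left it, along the tool's axes as they then stand; what a row does not reach is not made up. A row lasts 1/12 s, in which the tool goes at most 41.7 mm and 7.16 degrees, less where a joint would pass 70% of its speed; a pose out of reach is approached as far as the arm can. A call is refused whole if a number of a shift passes 0.0417 or a number of a turn 0.125, either way. A call with a gripper value outside its range is refused whole. The fingers move at their own pace and stop on an object; "squeeze" is the grip in N (left out, the last holds). Time passes only in rows, so rows that do not move let the fingers close. It gives the time, the measured TCP pose, the force and the opening at its end, in the units of the state.
- get_state(): the state, without advancing time (a new reading comes with each control period).
- grab_frame(name): name is "side" or "top"; returns (picture, depth): 420x560x3 uint8, red, green, blue; 420x560 float32, mm along the optical axis (not along the pixel's ray), 0 where there is no reading.
- camera_info(name): a dict with "fx", "fy", "cx", "cy" (pixels), "R" (3x3) and "t" (3): a world point X has camera coordinates R X + t. Camera axes: x right, y down, z forward; pixel columns grow to the right and rows downward; lengths in mm; the calibration is good to about 2 mm. A picture is of the moment at which its call begins. camera_info takes no time and is no camera call.
- hand_in(): hands the job in, once; it reports no verdict.
Trained networks look in the newest picture that a camera, given by its name, has taken for a name from the list of things; names that differ only in an ending like _2 or _b are one class to them, and where a whole thing is asked for, a point or a joint stands for the part that bears it (a point fixed in the world has none). Each returns a list of dicts, best first, with "confidence" (0 to 1); they miss things now and then, are a little off and sometimes report something else, mostly with a low value. They report only what shows in the picture. A call takes as long as a camera call.
- silhouettes(camera, target): "pixels" (420x560 bool, what is visible of it) and "extent" ([left, top, right, bottom] in pixels, round what is visible of it).
The state is a dict: "time": time; "joint_positions": joint angles; "joint_velocities": joint speeds; "joint_torque": joint torques, N m; "eef_pos": TCP position; "ee_rot": TCP orientation; "wrist_force": force on the tool from outside, world axes, zero at the start; "torque": the same for the moment, N m; "finger_gap": finger opening in mm.
Only numpy, scipy, OpenCV 4.12 (cv2) and the standard library are available. Lean on these libraries where they do the work, as an engineer would, in place of code of your own. Each camera call takes 0.05 s, during which the arm holds its last target. There are 200 camera calls.

TASK

Set up the sawing board to cut at the middle length: with the fingers, push the length stop along its track until its sprung roller drops into the middle one of the three notches. Then push the batten flat against the fence and along it until its end rests against the stop, leaving the stop in that notch. Only push: do not pinch the stop or lift the batten, and leave the tape measure, pull saw and offcut where they lie.

Things in the scene. Friction and masses are not known exactly. Their poses are not given: they have to be found in the camera images.
- board: Fixed wooden sawing board: base 220 x 660 x 18 mm (x, y, z), from y = -340 to +320 mm of its own frame. Origin at its underside, at bench height, in the middle of x; x away from the robot, y to the left along the fence that stands on the base.
- fence_front (a point): Point on the fence's front face (the side towards the robot, plane board x = 30 mm), at board y = 0, 10 mm above the base; axes as the board's. The fence is 47 mm thick, its flat top at z = 46 mm, as long as the board, with a 3 mm saw cut through it at board y = +100 mm. An aluminium track runs along its top.
- notch_middle (a point): Middle of the middle notch, at the top (z = 52 mm) of the steel index bar that lies on the fence top behind the track (board x = 62 to 76, y = -270 to -30 mm). Three slots 12 mm wide cross the bar, 40 mm apart along y. When the stop is right its roller, at mid-length of the carriage, sits in this one. Axes as the board's.
- stop (a joint): Place of the length stop along the track (m), growing to the left (+y), travel -0.005 to 0.185. Notches at 0.080, 0.120 (the middle one) and 0.160; it starts at 0 to 0.065, right of them all. It slides with 2 N friction and stays put. Within 4 mm of a notch the sprung roller drops in and draws it to the middle, felt as a dip in the push; 13 N (25 N if quick) push it out again, with a jump of 5 to 10 mm.
- stop_back (a point): Middle of the right (-y) side of the stop's aluminium carriage, the face to push on to move it left: flat, 30 mm wide (board x = 30 to 60 mm), 40 mm high (z = 48 to 88 mm), just above the fence top. The carriage is 50 mm long. Behind it its roller housing reaches to board x = 78 mm, with a black knob up to z = 107 mm. Axes as the board's.
- stop_face (a point): Point on the left (+y) face of the steel stop plate on which the batten's end is to rest, 10 mm above the base, 15 mm in front of the fence. The plate is 8 mm thick, hangs from the carriage 1 to 32 mm in front of the fence, from 4 mm above the base to z = 64 mm, flush with the carriage's left end. Axes as the board's.
- batten: Loose pine batten 30 x 280 x 20 mm (x, y, z), about 0.09 kg, lying on the base (underside at z = 18 mm) in front of the fence and along it, left of the stop. It starts a little askew, 5 to 12 mm off the fence at its middle, its right end 50 to 100 mm left of where the stop's face is to come. Origin at the middle of its underside, y along its length.
- batten_stop_end (a point): Middle of the height of the batten's edge where its right (-y) end meets its fence side (+x).
- batten_saw_end (a point): Middle of the height of the batten's edge where its left (+y) end meets its fence side (+x).
- tape_measure: Loose tape measure, 70 x 34 x 64 mm, standing on the right front part of the board's base; leave alone. Origin at the middle of its underside.
- pull_saw: Loose Japanese pull saw lying on the bench behind the board, 515 mm long along its y (handle from -285 mm, blade 70 mm wide to +230 mm), 20 mm high; leave alone. Origin between handle and blade, on the bench.
- offcut: Loose short piece of batten, 30 x 70 x 20 mm, lying on the left front part of the board's base; leave alone. Origin at the middle of its underside.

How it is judged:
By the outcome, as a careful person would: the job done as asked, in the order asked, and still so for the second after the job is handed in, with the robot touching nothing.
It also fails if it takes over 58 s, if anything falls off the work surface, if the arm or the gripper's body presses on something with over 40 N, if the wrist force passes 120 N, or if a joint passes its speed limit or range.

## Working session

There is one attempt and no reset: what is moved stays moved. The work goes in short steps, Python scripts to look and compute and a tool call to move; the robot and the scene stay as the last step left them, time stands still between calls to the robot, and variables do not carry over. Pictures are saved under pics/ and viewed, about 8 in all and at most 12, crops included, and the job is handed in when it is done.

Besides the shell and the picture viewer there is one more tool, called in YAML: its name, and indented under it one key for each argument. drive_tool: Moves the arm, as the interface text tells. Its arguments: {"type":"object","properties":{"motion":{"type":"array"},"squeeze":{"type":"number"}},"required":["motion"]}

```bash
mkdir -p pics
cat > h.py <<'E'
import numpy as np, cv2
from rig import *
def pts(cam,d,mask):
    c=camera_info(cam);v,u=np.nonzero(mask&(d>0));z=d[v,u]
    P=np.c_[(u-c['cx'])/c['fx']*z,(v-c['cy'])/c['fy']*z,z]
    return (P-np.array(c['t']))@np.array(c['R'])
E
python3 - <<'E'
from h import *
ims=[]
for cam in("side","top"):
    p,d=grab_frame(cam);ims.append(p);np.save(cam+'.npy',d)
    cv2.imwrite(f'pics/{cam}0.png',cv2.cvtColor(p,cv2.COLOR_RGB2BGR))
    for n in("board","stop","batten","tape_measure","offcut","pull_saw"):
        for s in silhouettes(cam,n)[:2]:
            P=pts(cam,d,s['pixels'])
            print(cam,n,round(s['confidence'],2),s['extent'],np.percentile(P,[2,50,98],axis=0).round().tolist() if len(P) else 0)
            np.save(f'm_{cam}_{n}.npy',s['pixels']) if s['confidence']>.5 else 0
s=get_state();print(s)
E
```

```text
side board 0.63 [241.5, 130.3, 409.0, 354.7] [[340.0, -352.0, 8.0], [443.0, 41.0, 19.0], [554.0, 270.0, 65.0]]
side stop 0.85 [333.9, 143.9, 364.2, 177.5] [[447.0, -274.0, 27.0], [487.0, -233.0, 75.0], [523.0, -227.0, 104.0]]
side batten 0.87 [295.4, 210.4, 344.9, 314.1] [[437.0, -55.0, 19.0], [452.0, 103.0, 38.0], [469.0, 216.0, 41.0]]
side batten 0.66 [370.8, 144.2, 405.2, 175.4] [[349.0, -313.0, 23.0], [382.0, -287.0, 63.0], [425.0, -277.0, 86.0]]
side tape_measure 0.95 [372.1, 143.3, 404.9, 174.0] [[349.0, -310.0, 24.0], [382.0, -286.0, 63.0], [423.0, -276.0, 86.0]]
side tape_measure 0.72 [335.0, 139.8, 364.7, 175.3] [[448.0, -276.0, 28.0], [487.0, -233.0, 76.0], [524.0, -227.0, 105.0]]
side offcut 0.62 [324.6, 287.9, 358.7, 325.8] [[345.0, 142.0, 18.0], [368.0, 180.0, 38.0], [393.0, 209.0, 41.0]]
side offcut 0.33 [293.5, 210.2, 343.5, 313.8] [[437.0, -55.0, 22.0], [452.0, 100.0, 38.0], [469.0, 216.0, 41.0]]
side pull_saw 0.47 [336.7, 136.6, 359.5, 177.5] [[447.0, -331.0, 19.0], [486.0, -235.0, 71.0], [538.0, -227.0, 105.0]]
top board 0.78 [141.5, 200.5, 482.9, 323.5] [[341.0, -3
[... 957 characters left out ...]
, 22.0]]
{'time': 0.7, 'joint_positions': array([1.25796668e+00, 2.40567180e-01, 5.02666502e-03, 1.33522651e+00,
       3.64388864e-06, 1.57081668e+00]), 'joint_velocities': array([-0.00177819, -0.00024398, -0.00112472,  0.00090995,  0.00065608,
       -0.00169557]), 'joint_torque': array([-7.20462012e-04, -3.72079325e+01,  2.52641094e+01,  9.33635201e-04,
        1.27431626e-04, -1.64006093e-05]), 'eef_pos': array([153.87567302, 475.73558537, 231.33307197]), 'ee_rot': array([1.55787856e-01, 9.87790536e-01, 1.47540755e-05, 4.82150140e-07]), 'wrist_force': array([-1.19429843, -0.17064551, -0.4887382 ]), 'torque': array([-0.00569445,  0.04148581,  0.00638359]), 'finger_gap': 85.29559638033986}
```

View pics/top0.png

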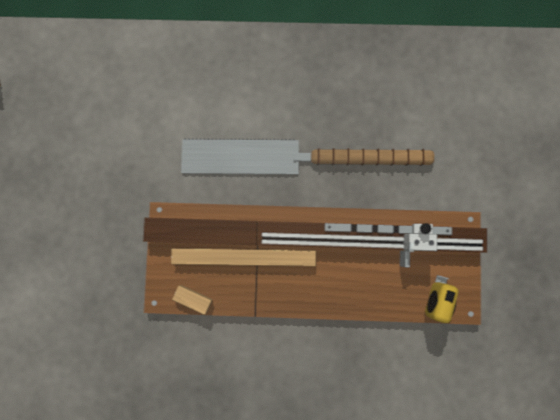

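View pics/side0.png

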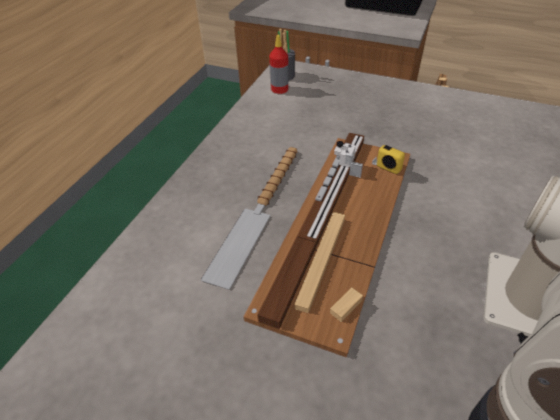

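Run:
```python
from h import *
d=np.load('top.npy');A=pts('top',d,np.ones_like(d,bool))
b=A[(A[:,0]>310)&(A[:,0]<590)&(A[:,1]>-450)&(A[:,1]<380)]
def rect(P):
    r=cv2.minAreaRect(P[:,:2].astype(np.float32));print(np.round(r[0],1),np.round(r[1],1),round(r[2],2));return r
print('base');r=rect(b[(b[:,2]>12)&(b[:,2]<24)])
print('all');rect(b[b[:,2]>12])
f=b[(b[:,2]>42)&(b[:,2]<60)&(b[:,0]>455)];print('fence');rect(f)
# yaw from fence line
h=f
k=np.polyfit(h[:,1],h[:,0],1);print('fence slope',k, 'z',np.median(f[:,2]))
# fence front edge: min x per y bin, only z 44-48
for y in range(-360,280,40):
    q=b[(abs(b[:,1]-y)<6)&(b[:,2]>43)&(b[:,2]<50)&(b[:,0]>440)]
    q2=b[(abs(b[:,1]-y)<6)&(b[:,2]>14)&(b[:,2]<22)]
    print(y,np.percentile(q[:,0],[1,99]).round(1) if len(q) else 0,np.percentile(q2[:,0],[0,100]).round(1))
m=np.load('m_top_batten.npy');P=pts('top',d,m);print('batten');rect(P[(P[:,2]>34)&(P[:,2]<43)])
s=b[(b[:,2]>62)&(b[:,0]>440)]
for lo,hi in((56,72),(80,92),(98,112)):
    q=s[(s[:,2]>lo)&(s[:,2]<hi)];print(lo,np.percentile(q[:,:2],[1,50,99],axis=0).round(1).tolist()) if len(q) else 0
c=camera_info('top')
def at(u,v,z):
    R=np.array(c['R']);ray=R.T@np.array([(u-c['cx'])/c['fx'],(v-c['cy'])/c['fy'],1]);o=-R.T@np.array(c['t']);return (o+ray*(z-o[2])/ray[2]).round(1)
for u in(325,354,375,396,452):print(u,at(u,229,52))
print('fence ends',at(145,230,46),at(487,240,46))
p=cv2.imread('pics/top0.png')[205:285,300:500];cv2.imwrite('pics/c.png',cv2.resize(p,None,fx=4,fy=4,interpolation=cv2.INTER_CUBIC))
```

```text
base
[446.7 -58.4] [662.5 220.4] 89.83
all
[446.7 -58.4] [662.5 220.4] 89.83
fence
[490.2 -58. ] [661.3  67.6] 89.88
fence slope [2.72183689e-03 5.00262772e+02] z 46.707716209826856
-360 [477.1 521.1] [336.9 554.5]
-320 [476.  521.9] [335.9 555.3]
-280 [522.7 522.7] [336.5 556. ]
-240 [507.9 517.6] [337.2 555. ]
-200 [476.4 510.6] [336.5 556.1]
-160 [477.  523.2] [336.7 555. ]
-120 [477.7 514.2] [337.6 555.9]
-80 [476.7 522.6] [337.9 556.8]
-40 [477.3 523.6] [336.9 555.5]
0 [478.  522.5] [337.3 556.6]
40 [477.9 523.3] [338. 557.]
80 [477.6 524. ] [338.5 556.3]
120 [478.4 522.9] [337.1 557.3]
160 [477.4 523.7] [338.2 556. ]
200 [478.  524.2] [338.6 556.8]
240 [478.8 523.4] [337.5 557.7]
batten
[453.1  77.8] [ 29.9 278.3] 0.93
56 [[445.6, -256.3], [466.0, -230.7], [503.5, -227.9]]
80 [[474.6, -277.7], [494.4, -248.6], [522.9, -228.1]]
98 [[506.2, -262.3], [515.0, -252.4], [524.1, -243.9]]
325 [510.9 -79.9  52. ]
354 [ 512.5 -135.1   52. ]
375 [ 513.6 -175.1   52. ]
396 [ 514.7 -214.9   52. ]
452 [ 517.8 -320.9   52. ]
fence ends [499.3 267.   46. ] [ 499.  -389.6   46. ]
```

View pics/c.png

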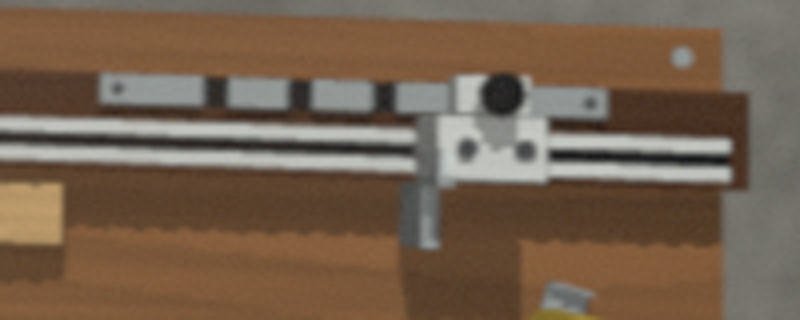

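The top view shows the notches at u=354/375/396 (middle one at world y≈-175), the stop carriage at y -278 to -228 and the batten left of it. I'll start the approach now: gripper shut, tool turned square to the board.

drive_tool:
  motion:
    - [0,0,0,0,-0.1043]
    - [0,0,0,0,-0.1043]
    - [0,0,0,0,-0.1043]
    - [0,-0.016,-0.0374,0,0]
    - [0,-0.016,-0.0374,0,0]
    - [0,-0.016,-0.0374,0,0]
    - [0,-0.016,-0.0374,0,0]
    - [0,-0.016,-0.0374,0,0]
    - [0,-0.016,-0.0374,0,0]
    - [0,-0.016,-0.0374,0,0]
    - [0,-0.016,-0.0374,0,0]
    - [0,-0.016,-0.0374,0,0]
  squeeze: 40

```text
time: 1.7
eef_pos: [298.2, 137.4, 231.7]
ee_rot: [-0.0, 1.0, 0.0, 0.001]
wrist_force: [1.8, -0.3, -0.4]
finger_gap: 0.1
```

drive_tool:
  motion:
    - [0,-0.016,-0.0374,0,0]
    - [0,-0.016,-0.0374,0,0]
    - [0,-0.016,-0.0374,0,0]
    - [0,-0.016,-0.0374,0,0]
    - [0,-0.016,-0.0374,0,0]
    - [0,-0.016,-0.0374,0,0]
    - [0,-0.016,-0.0374,0,0]
    - [0,-0.016,-0.0374,0,0]
    - [0,-0.016,-0.0374,0,0]
    - [0,-0.016,-0.0374,0,0]
    - [0,-0.016,-0.0374,0,0]
    - [0,-0.016,-0.0374,0,0]

```text
time: 2.7
eef_pos: [490.3, -311.7, 231.2]
ee_rot: [0.0, 1.0, -0.0, 0.0]
wrist_force: [1.1, 0.6, 1.4]
finger_gap: 0.1
```

drive_tool:
  motion:
    - [0,0,0,0.04,0]
    - [0,0,0,0.04,0]
    - [0,0,0,0.04,0]
    - [0,0,0,0.03,0]
    - [0,0,0,0.014,0]
    - [0,0,0,0,0]

```text
time: 3.2
eef_pos: [486.8, -307.7, 62.5]
ee_rot: [0.0, 1.0, 0.003, -0.004]
wrist_force: [0.1, 0.0, -0.7]
finger_gap: 0.1
```

drive_tool:
  motion:
    - [0,0,0.003,0,0]
    - [0,0,0.003,0,0]
    - [0,0,0.002,0,0]
    - [0,0,0.002,0,0]
    - [0,0,0.002,0,0]
    - [0,0,0.002,0,0]
    - [0,0,0,0,0]

```text
time: 3.78
eef_pos: [490.2, -295.3, 67.9]
ee_rot: [-0.0, 1.0, -0.0, 0.0]
wrist_force: [-0.1, 0.1, 0.2]
finger_gap: 0.1
```

drive_tool:
  motion:
    - [0,0,0.0015,0,0]
    - [0,0,0.0015,0,0]
    - [0,0,0.0015,0,0]
    - [0,0,0.0015,0,0]
    - [0,0,0.0015,0,0]
    - [0,0,0.0015,0,0]
    - [0,0,0.0015,0,0]
    - [0,0,0.0015,0,0]

```text
time: 4.45
eef_pos: [490.1, -284.6, 67.5]
ee_rot: [0.0, 1.0, -0.001, 0.0]
wrist_force: [-1.1, -5.4, 0.2]
finger_gap: -0.1
```

```bash
cat >> h.py <<'E'
def stop_left(tag=None):
    for cam in("top","side"):
        p,d=grab_frame(cam)
        if tag: cv2.imwrite(f'pics/{cam}{tag}.png',cv2.cvtColor(p,cv2.COLOR_RGB2BGR))
        A=pts(cam,d,np.ones_like(d,bool))
        q=A[(A[:,0]>446)&(A[:,0]<476)&(A[:,2]>54)&(A[:,2]<66)&(A[:,1]<-80)&(A[:,1]>-275)]
        r=A[(A[:,0]>480)&(A[:,0]<503)&(A[:,2]>70)&(A[:,2]<86)&(A[:,1]<-80)&(A[:,1]>-275)]
        k=A[(A[:,0]>506)&(A[:,0]<526)&(A[:,2]>100)&(A[:,2]<110)&(A[:,1]<-80)&(A[:,1]>-290)]
        for n,x in(('plate',q),('carriage',r),('knob',k)):
            if len(x)>4: print(cam,n,len(x),np.percentile(x[:,1],[2,50,98]).round(1))
    s=get_state();print(round(s['time'],2),s['eef_pos'].round(1),s['wrist_force'].round(1))
E
python3 -c "
from h import *
stop_left('1')"
```

```text
top plate 85 [-227.4 -221.9 -219.4]
top carriage 36 [-229.2 -219.8 -219.1]
top knob 100 [-253.4 -243.9 -235.2]
side plate 55 [-228.3 -221.3 -217.3]
side carriage 47 [-228.1 -221.  -217.7]
side knob 32 [-255.2 -242.1 -233.4]
4.55 [ 490.1 -283.7   67.5] [-0.2 -2.5  1.9]
```

drive_tool:
  motion:
    - [0,0,0.003,0,0]
    - [0,0,0.003,0,0]
    - [0,0,0.003,0,0]
    - [0,0,0.003,0,0]
    - [0,0,0.003,0,0]
    - [0,0,0.003,0,0]
    - [0,0,0.0025,0,0]
    - [0,0,0.002,0,0]
    - [0,0,0.0015,0,0]
    - [0,0,0.0015,0,0]

```text
time: 5.38
eef_pos: [490.0, -257.3, 67.3]
ee_rot: [-0.0, 1.0, 0.001, 0.0]
wrist_force: [1.0, -0.9, 1.3]
finger_gap: 0.4
```

drive_tool:
  motion:
    - [0,0,0.0015,0,0]
    - [0,0,0.0015,0,0]
    - [0,0,0.0015,0,0]

```text
time: 5.63
eef_pos: [490.1, -254.6, 67.4]
ee_rot: [0.0, 1.0, -0.001, 0.0]
wrist_force: [0.0, -7.3, -0.8]
finger_gap: 0.2
```

drive_tool:
  motion:
    - [0,0,0.0015,0,0]
    - [0,0,0.0015,0,0]
    - [0,0,0.0015,0,0]

```text
time: 5.88
eef_pos: [490.0, -252.5, 67.5]
ee_rot: [0.001, 1.0, -0.004, -0.0]
wrist_force: [-0.5, -12.7, -3.5]
finger_gap: 0.3
```

drive_tool:
  motion:
    - [0,0,0.001,0,0]
    - [0,0,0.001,0,0]

```text
time: 6.05
eef_pos: [490.0, -251.5, 67.6]
ee_rot: [0.001, 1.0, -0.005, -0.0]
wrist_force: [-0.8, -14.3, -3.3]
finger_gap: 0.1
```

drive_tool:
  motion:
    - [0,0,0.001,0,0]
    - [0,0,0.001,0,0]

```text
time: 6.22
eef_pos: [490.0, -249.1, 67.5]
ee_rot: [0.001, 1.0, -0.004, 0.0]
wrist_force: [-0.6, -12.0, -0.8]
finger_gap: 0.1
```

drive_tool:
  motion:
    - [0,0,0,0,0]
    - [0,0,0,0,0]

```text
time: 6.38
eef_pos: [490.0, -246.9, 67.4]
ee_rot: [0.001, 1.0, -0.002, 0.0]
wrist_force: [-0.2, -5.9, -0.3]
finger_gap: -0.0
```

drive_tool:
  motion:
    - [0,0,0.0025,0,0]
    - [0,0,0.0025,0,0]
    - [0,0,0.0025,0,0]
    - [0,0,0.0025,0,0]
    - [0,0,0.0025,0,0]
    - [0,0,0.002,0,0]
    - [0,0,0.002,0,0]
    - [0,0,0.0015,0,0]
    - [0,0,0.001,0,0]

```text
time: 7.13
eef_pos: [490.1, -226.7, 67.4]
ee_rot: [0.0, 1.0, -0.001, 0.0]
wrist_force: [-0.6, -4.0, 0.5]
finger_gap: 0.2
```

```bash
python3 -c "
from h import *
stop_left('2')"
```

```text
top plate 75 [-169.8 -165.4 -161.5]
top carriage 32 [-218.9 -162.  -161.6]
top knob 100 [-196.2 -186.5 -177.4]
side plate 53 [-170.9 -163.4 -159.6]
side carriage 48 [-224.  -163.5 -160.1]
side knob 36 [-197.8 -184.2 -178.1]
7.23 [ 490.1 -226.    67.4] [ 0.5 -1.7 -0.3]
```

drive_tool:
  motion:
    - [0,0,0.0015,0,0]
    - [0,0,0.0015,0,0]
    - [0,0,0.0015,0,0]
    - [0,0,0.001,0,0]
    - [0,0,0,0,0]

```text
time: 7.65
eef_pos: [489.4, -219.2, 67.0]
ee_rot: [-0.0, 1.0, 0.001, -0.0]
wrist_force: [0.2, -0.6, 0.2]
finger_gap: -0.0
```

drive_tool:
  motion:
    - [0,0,0.001,0,0]
    - [0,0,0.001,0,0]

```text
time: 7.82
eef_pos: [489.2, -217.5, 66.8]
ee_rot: [-0.0, 1.0, 0.001, -0.001]
wrist_force: [0.4, 0.1, 0.5]
finger_gap: -0.5
```

drive_tool:
  motion:
    - [0,0,0.001,0,0]
    - [0,0,0,0,0]

```text
time: 7.98
eef_pos: [489.6, -216.9, 67.1]
ee_rot: [-0.0, 1.0, 0.0, -0.0]
wrist_force: [-0.5, -0.2, -0.3]
finger_gap: -0.1
```

```bash
python3 -c "
from h import *
stop_left('3')"
```

```text
top plate 71 [-156.6 -152.6 -149.3]
top carriage 19 [-190.  -149.5 -149.2]
top knob 55 [-182.8 -175.  -166.7]
side plate 53 [-158.3 -151.9 -147.8]
side carriage 52 [-221.7 -151.1 -148.3]
side knob 20 [-181.3 -173.9 -166. ]
8.08 [ 489.8 -217.3   67.2] [-0.1  0.5  0.3]
```

drive_tool:
  motion:
    - [0,0,-0.005,0,0]
    - [0,0,-0.006,0,0]
    - [0,0,0,-0.02,0]
    - [0,0,0,-0.03,0]
    - [0,0,0,-0.033,0]
    - [0,0.01,0.035,0,0]
    - [0,0.011,0.0385,0,0]
    - [0,0.011,0.0385,0,0]
    - [0,0.011,0.0385,0,0]
    - [0,0.011,0.0385,0,0]
    - [0,0.011,0.0385,0,0]
    - [0,0.011,0.0385,0,0]

```text
time: 9.08
eef_pos: [413.5, 38.4, 150.6]
ee_rot: [0.001, 1.0, 0.0, 0.001]
wrist_force: [0.3, 1.4, -0.3]
finger_gap: 0.3
```

drive_tool:
  motion:
    - [0,0.01,0.036,0,0]
    - [0,0,0,0.03,0]
    - [0,0,0,0.035,0]
    - [0,0,0,0.025,0]
    - [0,0,0,0.01,0]
    - [0,0,0,0,0]
    - [0,0,0,0,0]

```text
time: 9.67
eef_pos: [403.9, 73.0, 50.1]
ee_rot: [0.0, 1.0, -0.0, -0.001]
wrist_force: [-0.1, -0.5, 0.5]
finger_gap: -0.0
```

```bash
cat >> h.py <<'E'
def batten():
    for cam in("top","side"):
        p,d=grab_frame(cam)
        S=[s for s in silhouettes(cam,'batten') if s['extent'][2]<380]
        if not S: print(cam,'none');continue
        P=pts(cam,d,S[0]['pixels']);P=P[(P[:,2]>34)&(P[:,2]<43)]
        r=cv2.minAreaRect(P[:,:2].astype(np.float32))
        print(cam,round(S[0]['confidence'],2),np.round(r[0],1),np.round(r[1],1),round(r[2],2),'y',np.percentile(P[:,1],[.5,99.5]).round(1))
E
python3 -c "
from h import *
stop_left('4');batten()"
```

```text
top plate 75 [-156.5 -151.1 -148.3]
top carriage 38 [-186.  -148.9 -148.4]
top knob 73 [-182.6 -173.6 -165.6]
side carriage 7 [-152.6 -150.6 -149.4]
side knob 13 [-180.5 -172.3 -163.7]
9.77 [405.2  73.3  51.3] [0.6 0.3 0.8]
top 0.72 [453.1  77.6] [ 30.  277.9] 0.94 y [-61.  215.7]
side 0.77 [453.2  92.2] [ 30.5 250. ] 0.95 y [-27.5 216.3]
```

drive_tool:
  motion:
    - [0,0,0.004,0.01,0]
    - [0,0,0,0.009,0]
    - [0,0,0,0.004,0]
    - [0,-0.006,0,0,0]
    - [0,-0.006,0,0,0]
    - [0,-0.003,0,0,0]
    - [0,-0.002,0,0,0]
    - [0,-0.002,0,0,0]
    - [0,-0.002,0,0,0]
    - [0,-0.002,0,0,0]

```text
time: 10.8
eef_pos: [427.0, 77.3, 27.4]
ee_rot: [-0.0, 1.0, 0.0, -0.0]
wrist_force: [-0.7, -0.3, 0.1]
finger_gap: -0.1
```

drive_tool:
  motion:
    - [0,-0.0015,0,0,0]
    - [0,-0.0015,0,0,0]
    - [0,-0.0015,0,0,0]
    - [0,-0.0015,0,0,0]
    - [0,0,0,0,0]

```text
time: 11.22
eef_pos: [433.3, 77.4, 27.4]
ee_rot: [-0.0, 1.0, 0.0, 0.0]
wrist_force: [0.1, -0.3, -0.3]
finger_gap: -0.1
```

drive_tool:
  motion:
    - [0,-0.001,0,0,0]
    - [0,-0.001,0,0,0]
    - [0,-0.001,0,0,0]
    - [0,0,0,0,0]

```text
time: 11.55
eef_pos: [435.6, 77.4, 27.2]
ee_rot: [-0.0, 1.0, 0.0, -0.0]
wrist_force: [-1.7, 1.1, 0.6]
finger_gap: 0.0
```

drive_tool:
  motion:
    - [0,-0.001,0,0,0]
    - [0,-0.001,0,0,0]
    - [0,0,0,0,0]

```text
time: 11.8
eef_pos: [435.6, 77.3, 26.9]
ee_rot: [-0.0, 1.0, -0.0, -0.002]
wrist_force: [-6.2, 1.7, 3.7]
finger_gap: -0.2
```

drive_tool:
  motion:
    - [0,0.004,0,0,0]
    - [0,0.012,0,0,0]
    - [0,0,0,-0.02,0]
    - [0,0,0,-0.03,0]
    - [0,-0.008,0.034,0,0]
    - [0,-0.009,0.036,0,0]
    - [0,-0.009,0.036,0,0]
    - [0,-0.009,0.036,0,0]
    - [0,-0.006,0.032,0,0]
    - [0,0,0,0,0]
    - [0,0,0,0,0]

```text
time: 12.72
eef_pos: [463.6, 253.2, 77.3]
ee_rot: [-0.002, 1.0, 0.0, 0.001]
wrist_force: [0.4, -0.6, -0.4]
finger_gap: -0.0
```

```bash
python3 -c "
from h import *
stop_left('5');batten()"
```

```text
top plate 74 [-156.5 -151.  -148.3]
top carriage 36 [-194.3 -148.9 -148.3]
top knob 71 [-182.2 -173.3 -164.8]
side plate 54 [-159.  -151.2 -148.4]
side carriage 46 [-170.7 -150.4 -148.4]
side knob 9 [-175.  -168.5 -164.1]
12.82 [462.6 250.9  77. ] [0.2 0.9 0.1]
top 0.67 [462.1  77.8] [278.1  30. ] 89.82 y [-60.7 215.2]
side 0.72 [462.2  75.6] [ 30.4 282.1] 0.02 y [-61.5 215.3]
```

drive_tool:
  motion:
    - [0,0.001,0,0.02,0]
    - [0,0,0,0.018,0]
    - [0,0,0,0.009,0]
    - [0,0,0,0.003,0]
    - [0,0,-0.005,0,0]
    - [0,0,-0.005,0,0]
    - [0,0,-0.003,0,0]
    - [0,0,-0.002,0,0]
    - [0,0,-0.002,0,0]
    - [0,0,-0.002,0,0]
    - [0,0,-0.002,0,0]
    - [0,0,0,0,0]

```text
time: 14.02
eef_pos: [461.9, 230.0, 27.5]
ee_rot: [0.0, 1.0, -0.0, 0.0]
wrist_force: [-0.4, 0.4, 0.1]
finger_gap: 0.2
```

drive_tool:
  motion:
    - [0,0,-0.002,0,0]
    - [0,0,-0.003,0,0]
    - [0,0,-0.004,0,0]
    - [0,0,-0.004,0,0]
    - [0,0,-0.004,0,0]
    - [0,0,-0.004,0,0]
    - [0,0,-0.004,0,0]
    - [0,0,-0.004,0,0]
    - [0,0,-0.004,0,0]
    - [0,0,-0.004,0,0]
    - [0,0,-0.003,0,0]
    - [0,0,-0.002,0,0]

```text
time: 15.02
eef_pos: [461.9, 187.9, 27.3]
ee_rot: [0.0, 1.0, 0.0, -0.0]
wrist_force: [-0.3, 0.8, 0.9]
finger_gap: -0.1
```

```bash
python3 -c "
from h import *
stop_left('6');batten()"
```

```text
top plate 70 [-156.6 -151.1 -148.1]
top carriage 36 [-191.  -148.8 -148.3]
top knob 78 [-182.3 -173.6 -164.8]
side plate 55 [-157.3 -151.1 -147. ]
side carriage 42 [-152.6 -149.8 -147.9]
15.12 [461.9 187.9  27.3] [-0.6  0.3 -0.1]
top 0.84 [461.9  18.8] [245.3  29.8] 89.76 y [-103.4  140.3]
side 0.88 [462.6  35.8] [280.2  30.6] 89.97 y [-103.3  172. ]
```

drive_tool:
  motion:
    - [0,0,-0.002,0,0]
    - [0,0,-0.003,0,0]
    - [0,0,-0.004,0,0]
    - [0,0,-0.004,0,0]
    - [0,0,-0.004,0,0]
    - [0,0,-0.004,0,0]
    - [0,0,-0.004,0,0]
    - [0,0,-0.004,0,0]
    - [0,0,-0.003,0,0]
    - [0,0,-0.002,0,0]
    - [0,0,-0.002,0,0]
    - [0,0,0,0,0]

```text
time: 16.32
eef_pos: [461.9, 152.0, 27.3]
ee_rot: [0.0, 1.0, -0.0, -0.0]
wrist_force: [-0.7, -0.2, 0.6]
finger_gap: 0.1
```

drive_tool:
  motion:
    - [0,0,-0.001,0,0]
    - [0,0,-0.001,0,0]
    - [0,0,-0.001,0,0]
    - [0,0,0,0,0]

```text
time: 16.65
eef_pos: [461.9, 149.3, 27.3]
ee_rot: [-0.0, 1.0, -0.0, 0.0]
wrist_force: [0.2, -0.2, 0.7]
finger_gap: 0.0
```

```bash
python3 -c "
from h import *
stop_left('7');batten()"
```

```text
top plate 72 [-156.6 -150.9 -148.3]
top carriage 41 [-194.1 -148.8 -148.4]
top knob 81 [-182.4 -173.3 -164.7]
side plate 52 [-155.5 -150.5 -147.5]
side carriage 12 [-152.6 -150.6 -149.2]
16.75 [462.  149.3  27.3] [ 0.   0.6 -0.4]
top 0.76 [461.8 -15.2] [255.  30.] 89.85 y [-141.8   98. ]
side 0.68 [462.6  -2. ] [276.6  31. ] 90.0 y [-139.2  135.1]
```

drive_tool:
  motion:
    - [0,0,-0.001,0,0]
    - [0,0,-0.001,0,0]
    - [0,0,-0.001,0,0]
    - [0,0,0,0,0]

```text
time: 17.28
eef_pos: [461.9, 146.2, 27.3]
ee_rot: [0.0, 1.0, -0.0, -0.0]
wrist_force: [0.9, 0.1, -0.5]
finger_gap: -0.1
```

drive_tool:
  motion:
    - [0,0,-0.0007,0,0]
    - [0,0,-0.0007,0,0]
    - [0,0,0,0,0]

```text
time: 17.53
eef_pos: [461.9, 144.8, 27.3]
ee_rot: [0.0, 1.0, -0.0, 0.0]
wrist_force: [-0.1, -0.2, -0.2]
finger_gap: 0.0
```

drive_tool:
  motion:
    - [0,0,-0.0007,0,0]
    - [0,0,-0.0007,0,0]
    - [0,0,0,0,0]

```text
time: 17.78
eef_pos: [461.9, 143.6, 27.3]
ee_rot: [-0.0, 1.0, 0.0, 0.0]
wrist_force: [-0.5, 1.3, -0.7]
finger_gap: 0.1
```

drive_tool:
  motion:
    - [0,0,-0.0007,0,0]
    - [0,0,0,0,0]

```text
time: 17.95
eef_pos: [461.9, 143.4, 27.3]
ee_rot: [-0.0, 1.0, 0.001, -0.0]
wrist_force: [-0.3, 2.4, -0.5]
finger_gap: -0.2
```

drive_tool:
  motion:
    - [0,0,-0.0007,0,0]
    - [0,0,0,0,0]
    - [0,0,0.003,0,0]
    - [0,0,0.012,0,0]
    - [0,0,0,-0.02,0]
    - [0,0,0,-0.03,0]
    - [0,0.01,-0.033,0,0]
    - [0,0.01,-0.034,0,0]
    - [0,0.01,-0.034,0,0]
    - [0,0.009,-0.034,0,0]
    - [0,0.008,-0.032,0,0]
    - [0,0,0,0,0]

```text
time: 18.95
eef_pos: [412.9, -14.0, 77.2]
ee_rot: [0.003, 1.0, -0.002, -0.001]
wrist_force: [-0.4, -0.4, -0.0]
finger_gap: 0.0
```

drive_tool:
  motion:
    - [0,0,0,0.02,0]
    - [0,0,0,0.018,0]
    - [0,0,0,0.009,0]
    - [0,0,0,0.003,0]
    - [0,0,0,0,0]

```text
time: 19.37
eef_pos: [414.4, -9.4, 26.7]
ee_rot: [-0.0, 1.0, -0.0, -0.001]
wrist_force: [0.3, 0.6, 1.0]
finger_gap: 0.0
```

```bash
python3 -c "
from h import *
stop_left('8');batten()"
```

```text
top plate 75 [-156.6 -151.  -148.2]
top carriage 36 [-186.9 -148.8 -148.3]
top knob 79 [-181.7 -173.  -164.8]
side carriage 28 [-152.9 -150.8 -147.7]
side knob 26 [-182.6 -173.2 -165.7]
19.47 [415.5  -9.5  27.7] [-0.8  0.6  0.6]
top 0.79 [461.9  -8.6] [279.4  29.9] 89.79 y [-147.4  129.5]
side 0.94 [462.9  13.4] [238.9  31.4] 89.99 y [-100.5  130.5]
```

drive_tool:
  motion:
    - [0,-0.005,0,0,0]
    - [0,-0.005,0,0,0]
    - [0,-0.004,0,0,0]
    - [0,-0.002,0,0,0]
    - [0,-0.0015,0,0,0]
    - [0,-0.0015,0,0,0]
    - [0,-0.001,0,0,0]
    - [0,-0.001,0,0,0]
    - [0,0,0,0,0]

```text
time: 20.42
eef_pos: [435.3, -9.9, 27.1]
ee_rot: [-0.0, 1.0, -0.0, -0.001]
wrist_force: [-0.6, -0.5, 0.8]
finger_gap: 0.1
```

drive_tool:
  motion:
    - [0,-0.001,0,0,0]
    - [0,-0.0005,0,0,0]
    - [0,0,0,0,0]

```text
time: 20.67
eef_pos: [435.3, -9.8, 26.9]
ee_rot: [-0.0, 1.0, -0.0, -0.002]
wrist_force: [-4.3, -0.0, 3.8]
finger_gap: 0.5
```

Pressed flat with about 4 N and no sideways give. I'll back off, rise and take a last look.

drive_tool:
  motion:
    - [0,0.002,0,0,0]
    - [0,0.006,0,0,0]
    - [0,0.02,0,0,0]
    - [0,0.02,0,-0.02,0]
    - [0,0.02,0,-0.035,0]
    - [0,0.02,0,-0.035,0]
    - [0,0.02,0,-0.035,0]
    - [0,0.02,0,-0.03,0]
    - [0,0,0,0,0]
    - [0,0,0,0,0]
    - [0,0,0,0,0]

```text
time: 21.58
eef_pos: [309.9, -9.8, 182.3]
ee_rot: [-0.0, 1.0, -0.0, 0.001]
wrist_force: [0.8, 0.2, -0.4]
finger_gap: 0.1
```

```bash
python3 -c "
from h import *
stop_left('9');batten()
p=cv2.imread('pics/top9.png')[205:325,200:470];cv2.imwrite('pics/c9.png',cv2.resize(p,None,fx=2.9,fy=2.9,interpolation=cv2.INTER_CUBIC))"
```

```text
top plate 75 [-156.4 -151.1 -148.3]
top carriage 28 [-183.3 -148.7 -148.3]
top knob 75 [-181.6 -173.5 -165.6]
side plate 51 [-156.1 -150.3 -147.1]
side carriage 44 [-152.7 -150.3 -147.6]
side knob 31 [-182.5 -172.9 -162.4]
21.68 [309.2  -9.8 181.2] [ 0.1 -0.1  0.4]
top 0.89 [461.8  -8.5] [279.9  30. ] 89.83 y [-147.2  129.2]
side 0.78 [462.6  -8.3] [279.1  30.7] 89.96 y [-144.3  130.2]
```

View pics/c9.png

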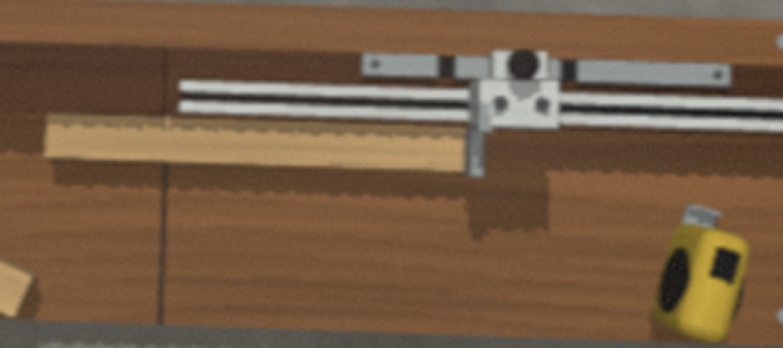

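The picture shows an open notch on each side of the roller housing (crop x 446 and 568). The batten's end is on the plate at (466, 150), and the batten lies along the fence.

```bash
python3 -c "
from rig import hand_in
print(hand_in())"
```

```text
the job is handed in; nothing more can be done
None
```

The board is set to the middle length, and I handed the job in at about 22 s of the 58 s allowed; no verdict was reported.

**Stop:** I pushed it left with shut fingers, through the first notch at about 14 N, until the roller drew it off the finger into the middle notch. The last check put the carriage middle at world y ≈ -173.5 mm, against -175 mm for the notch. The other two notches showed open on either side. The stop's measured position did not change afterwards.

**Batten:** I pushed it flat to the fence, then along it onto the stop with a few newtons (2.4 N at the last reading before one more small step). A final press of about 4 N at its middle seated it against the fence.
- **End against the stop:** both the batten's right end and the stop face measured y ≈ -148.4 mm.
- **Flat on the fence:** its centre line was 15 mm from the fence face and parallel to it within measuring error.

**Disagreements:** the two cameras differed by up to about 1 mm, within their 2 mm calibration. The 1.5 mm offset at the notch is also within that.

The tape measure, saw and offcut were not approached. I did not measure them again at the end.

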